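# Brush out the tall calorimeter cup

## Robot

A 6-joint arm with a two-finger parallel gripper is mounted at the origin on the work surface. World frame = base frame: x ahead of the robot, y to its left, z up, the work surface at z = 0. Lengths are in m, angles in rad, forces in N, time in s.
With the tool pointing down it reaches from about 0.35 to 0.775 m from the base axis. Payload 7.3 kg.
Tool frame: the origin (TCP) lies between the finger pads; the fingertips stand 14 mm ahead of it and the grasp point (between the pads) lies 5 mm behind it; z points along the fingers, y is the direction in which the jaws open and shut (so a half turn about z gives the same grasp; the last joint's range is limited). The gripper opens to 92 mm and grips with 3 to 60 N. Pads are 19 mm wide; open, the fingers measure 130 mm over their backs; the gripper's body (75 mm by 190 mm) begins 47 mm behind the grasp point.
Start: joints at [1.032, 0.342, 1.524, -0, 1.275, -0.146], TCP at [0.201, 0.485, 0.241] pointing down, gripper open.
Joint ranges: [-2.53, 2.53], [-0.77, 2.02], [0.04, 2.7], [-1, 4.14], [0.28, 2.66], [-3.11, 3.11]. Speed limits (rad/s): [2.57, 2.57, 3.14, 3.14, 3.14, 3.14].

## Interface

Orientations are given as [roll, pitch, yaw] about the fixed x, y, z axes, in that order (R = Rz(yaw) Ry(pitch) Rx(roll)).
In Python, from cell import robot gives the robot as it stands.
- The arm moves only by the shell command python3 -m creep 'ROWS' [FORCE]. ROWS is JSON, a list that holds one entry, the list of rows, each a list of 7 numbers: the shift along the tool's x, y, z in cm, then the turn, a rotation vector about the tool's x, y, z in degrees, then the gripper command: -1 is shut, 1 is fully open, values between are in proportion. In form: [[[tx, ty, tz, wx, wy, wz, gripper], ...]]. A call has 1 to 8 rows; each row is the pose to reach, as a shift and turn from the pose measured when the call began, along the tool's axes at that moment; what a row does not reach only later rows make up. A row lasts 1/10 s, in which the tool goes at most 50 mm and 8.59 degrees, less where a joint would pass 70% of its speed; a pose out of reach is approached as far as the arm can. A call with a gripper value outside its range is refused whole. The fingers move at their own pace and stop on an object; FORCE is the grip in N (left out, the last holds). Time passes only in rows, so rows that repeat a pose let the fingers close. It gives the time, the measured TCP pose, the force and the opening at its end, in the units of the state.
- robot.observe(): the state, without advancing time (a new reading comes with each control period).
- robot.read_camera(name): name is "side" or "top" or "wrist"; returns the picture (480x640x3 uint8, red, green, blue); there is no depth.
- robot.camera_params(name): a dict with "camera_matrix" (3x3 intrinsics, pixels), "R" (3x3) and "t" (3): a world point X has camera coordinates R X + t. Camera axes: x right, y down, z forward; pixel columns grow to the right and rows downward; lengths in m; the calibration is good to about 2 mm. The wrist camera is an equidistant fisheye: a pixel r from the principal point sees the ray r / f radians off the axis. A picture is of the moment at which its call begins: read the wrist's pose just before it. camera_params takes no time and is no camera call; for the wrist camera it gives the pose at the moment of the call.
- robot.hand_in(): hands the job in, once; it reports no verdict.
Trained networks look in the newest picture that a camera, given by its name, has taken for a name from the list of things; names that differ only in an ending like _2 or _b are one class to them, and where a whole thing is asked for, a point or a joint stands for the part that bears it (a point fixed in the world has none). Each returns a list of dicts, best first, with "score" (0 to 1); they miss things now and then, are a little off and sometimes report something else, mostly with a low value. They report only what shows in the picture. A call takes as long as a camera call. They do not tell look-alikes from the thing itself.
- robot.look_for(camera, label): "centre" ([x, y, z] in m, in the coordinates of the camera as it stood for that picture, good to about 4 mm: the middle of the surface that is visible of it).
- robot.masks_of(camera, label): "mask" (480x640 bool, what is visible of it).
The state is a dict: "time": time; "qpos": joint angles; "qvel": joint speeds; "joint_efforts": joint torques, N m; "tool_pos": TCP position; "tool_rot": TCP orientation; "contact_force": force on the tool from outside, world axes, zero at the start; "torque": the same for the moment, N m; "opening": finger opening in m.
Only numpy, scipy, OpenCV 4.12 (cv2) and the standard library are available. Lean on these libraries where they do the work, as an engineer would, in place of code of your own. Each camera call takes 0.05 s, during which the arm holds its last target.

## Task

Take the long brush off its bracket and scrub the inside of the tall aluminium cup with at least two full strokes: each time down to the bottom of the cup, then up until the top of the bristles reaches the rim. Then hang the brush back on the bracket as it was and let go. Leave the cup standing upright in its place, and do not disturb the low cup or the steel eyepiece.

Things in the scene. Friction and masses are not known exactly. Their poses are not given: they have to be found in the camera images.
- brush: Round brush, 205 mm long, about 90 g, hanging upright in the bracket's slot. Origin: centre of the bristles' lower end, z up to the handle. z = 0 to 55 mm: white bristle head (stiff core 44 mm across; soft tips, look only, to 53 mm); to 130: steel stem 8 mm across; 130 to 135: round steel collar 40 mm across; 135 to 205: round wooden handle 22 mm across, to grip from above.
- collar (a point): Point on the brush's axis at the underside of its collar, 130 mm above the lower end of the bristles.
- bracket: Fixed dark steel bracket on a plywood foot (x = -45 to 85 mm, y = -60 to 60 mm, 12 mm thick). Origin at the foot's underside below the slot; z up, -x is the way out of the slot, roughly towards the robot. A post at x = 55 to 73 mm carries a flat fork 8 mm thick, its top face 160 mm above the table; the slot, 18 mm wide, lies on y = 0 and is closed at x = 9 mm.
- seat (a point): Where the centre of the collar's underside rests on the fork: top face, x = -3 mm, y = 0 of the bracket, same axes. Play about 8 mm along x, 5 mm along y.
- mouth (a point): The open end of the slot: x = -42 mm, y = 0 of the bracket, height of the fork's top face. Each prong (12 mm wide) ends here in a lip 7 mm high, 7 mm long, that keeps the collar in. To take the brush off, lift it at least 10 mm, then draw it out along the bracket's -x past the lips; to hang it, the reverse.
- cup: The tall plain aluminium cup to be brushed, loose, standing open end up on the table: 105 mm high, 68 mm across the rim (66 mm at the foot), wall 4 mm, floor 5 mm thick, inside about 58 to 60 mm in diameter, about 0.28 kg. Origin at the centre of its underside, z up.
- low_cup: Bystander: a low, wide aluminium cup, 55 mm high, 92 mm across, loose. Origin at the centre of its underside. The two cups may have changed places.
- eyepiece: Bystander: a loose steel eyepiece barrel standing on its end, 68 mm high, 32 mm across, 42 mm at its upper part. Origin at the centre of its underside.
There are look-alikes about, which are no part of the job. Leave any orange or yellow look-alike of the brush alone.

How it is judged:
On the way, in this order (a step that is already met when the one before it is completed fails the run):
1. first stroke: the bristle end is inside the tall cup, less than 15 mm above its inner floor (horizontal distance between brush and cup below 0.03 m and z of brush in the frame of cup between -0.005 and 0.02 m), for 0.1 s.
2. first stroke: the bristle end is drawn up over the same cup to at least 40 mm above its inner floor (horizontal distance between brush and cup below 0.03 m and z of brush in the frame of cup above 0.045 m), for 0.1 s.
3. second stroke: the bristle end is inside the tall cup, less than 15 mm above its inner floor (all of step 1), for 0.1 s.
4. second stroke: the bristle end is drawn up over the same cup to at least 40 mm above its inner floor (all of step 2), for 0.1 s.
At the end, for the whole second after the job is handed in: Brush hanging at rest in the bracket: collar underside within 4 mm of the fork top in height and 14 mm of the seat point horizontally, brush within 0.12 rad of upright. Tall cup at rest, within 0.08 rad of upright and 40 mm of where it began (horizontal distance between collar and seat below 0.014 m and z of collar in the frame of seat between -0.004 and 0.004 m and angle between brush's own z axis and vertical below 0.12 rad and linear speed of each of brush, cup below 0.03 m/s and angle between cup's own z axis and vertical below 0.08 rad and distance of cup from where it was at the start of the episode below 0.04 m); the robot touches nothing.
It fails at once if the tall cup is tipped by more than 0.35 rad or moved by more than 50 mm (angle between cup's own z axis and vertical above 0.35 rad or distance of cup from where it was at the start of the episode above 0.05 m).
It fails at once if the low cup is moved by more than 30 mm (distance of low_cup from where it was at the start of the episode above 0.03 m).
It fails at once if the eyepiece is moved by more than 30 mm or knocked over (distance of eyepiece from where it was at the start of the episode above 0.03 m or angle between eyepiece's own z axis and vertical above 0.5 rad).
It also fails if it takes over 56 s, if anything falls off the work surface, if the arm or the gripper's body presses on something with over 40 N, if the wrist force passes 120 N, or if a joint passes its speed limit or range.

## Working session

There is one attempt and no reset: what is moved stays moved. The work goes in short steps, Python scripts to look and compute and a shell command to move; the robot and the scene stay as the last step left them, time stands still between calls to the robot, and variables do not carry over. Pictures are saved under pics/ and viewed, and the job is handed in when it is done.

```bash
ls; mkdir -p pics; cat > h.py <<'E'
import numpy as np,cv2
from cell import robot
def snap(c,n):
    im=robot.read_camera(c); cv2.imwrite(f'pics/{n}.png',im[:,:,::-1]); return im
def world(c,p,P=None):
    P=P or robot.camera_params(c); return np.array(P['R']).T@(np.array(p)-np.array(P['t']))
def proj(c,X):
    P=robot.camera_params(c); q=np.array(P['R'])@np.array(X)+np.array(P['t']); u=np.array(P['camera_matrix'])@q; return u[:2]/u[2]
def ray(c,u,z):
    P=robot.camera_params(c);R=np.array(P['R']);t=np.array(P['t'])
    d=R.T@np.linalg.solve(np.array(P['camera_matrix']),[u[0],u[1],1]);o=-R.T@t
    return o+d*(z-o[2])/d[2]
E
python3 - <<'E'
from h import *
s=robot.observe();print(s)
for c in['side','top']:
    snap(c,c+'0')
    for l in['brush','bracket','cup','low_cup','eyepiece']:
        for r in robot.look_for(c,l): 
            w=world(c,r['centre']);print(c,l,round(r['score'],2),w.round(3),proj(c,w).round())
E
```

```text
pics
{'time': 0.0, 'qpos': array([ 1.03199207e+00,  3.42709679e-01,  1.52497550e+00,  9.47566800e-06,
        1.27540578e+00, -1.45985231e-01]), 'qvel': array([-0.00132317,  0.00139343, -0.00222559,  0.00022185,  0.00139737,
        0.00153331]), 'joint_efforts': array([ 4.27217556e-04, -4.31250143e+01, -2.44222766e+01,  7.18495063e-02,
        5.58418385e-02, -1.23923642e-04]), 'tool_pos': array([0.20074518, 0.48470487, 0.24006621]), 'tool_rot': array([-3.14011160e+00, -2.26919101e-04,  2.74877070e+00]), 'contact_force': array([ 1.14758182,  0.09222484, -0.57650171]), 'torque': array([ 0.03349435, -0.0159291 , -0.05978901]), 'opening': 0.09191790374350473}
side brush 0.89 [0.752 0.108 0.055] [371. 212.]
side brush 0.75 [0.608 0.039 0.087] [313. 245.]
side bracket 0.59 [0.644 0.032 0.01 ] [333. 270.]
side low_cup 0.84 [ 0.482 -0.26   0.006] [303. 442.]
side eyepiece 0.69 [0.68  0.179 0.063] [323. 195.]
top brush 0.95 [ 0.643 -0.085  0.132] [358. 209.]
top brush 0.87 [0.756 0.111 0.051] [258. 160.]
top brush 0.69 [0.597 0.047 0.159] [283. 231.]
top bracket 0.88 [0.635 0.032 0.012] [296. 224.]
top cup 0.89 [0.486 0.311 0.063] [147. 294.]
top low_cup 0.77 [ 0.483 -0.277  0.002] [447. 301.]
top eyepiece 0.91 [0.666 0.186 0.064] [217. 202.]
```

View pics/side0.png

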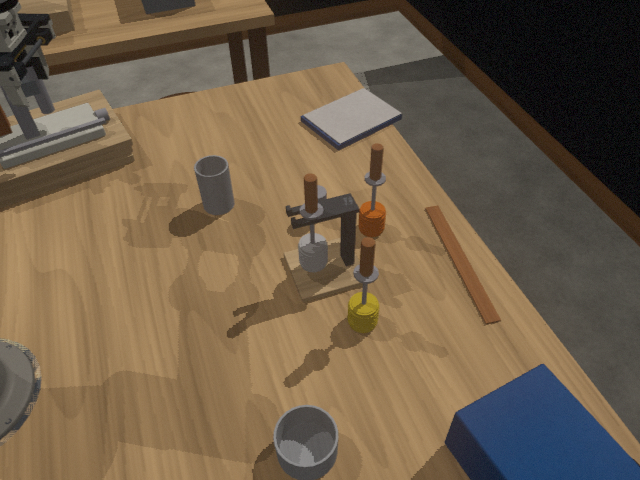

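View pics/top0.png

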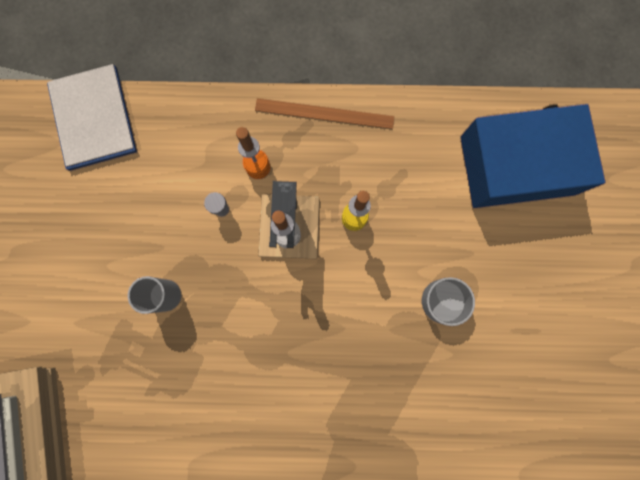

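Brush candidates are the white one (side 313,245; top 283,231), the orange one (side 372,215; top 256,160) and the yellow one (side 364,300; top 357,212). I choose the white one, since it hangs in the bracket. For the cups, the tall narrow one is at top (150,295) and the low wide one at top (449,302). Next I check a close crop and measure.

```bash
python3 - <<'E'
from h import *
s=robot.read_camera('side');t=robot.read_camera('top')
a=cv2.resize(s[160:310,240:400],None,fx=2.5,fy=2.5,interpolation=3)
b=cv2.resize(t[170:270,230:330],None,fx=3.75,fy=3.75,interpolation=3)
c=cv2.resize(t[265:325,120:220],None,fx=4,fy=4,interpolation=3)
cv2.imwrite('pics/crop1.png',np.hstack([a,b])[:,:,::-1]);cv2.imwrite('pics/crop2.png',c[:,:,::-1])
m=robot.masks_of('top','cup')
for r in m:
    M=r['mask'];ys,xs=np.where(M);print('cup',r['score'],xs.min(),xs.max(),ys.min(),ys.max())
for c in['top','side']:
  for r in robot.masks_of(c,'brush')+robot.masks_of(c,'cup'):
    ys,xs=np.where(r['mask']);print(c,round(r['score'],2),xs.min(),xs.max(),ys.min(),ys.max())
for n in ['top','side']: P=robot.camera_params(n);print(n,-np.array(P['R']).T@P['t'],P['camera_matrix'])
E
```

```text
cup 0.61 128 181 276 312
top 0.96 342 370 190 230
top 0.83 271 300 210 246
top 0.67 236 270 127 179
top 0.61 128 181 276 312
side 0.94 347 379 238 332
side 0.9 298 327 174 272
side 0.64 359 385 144 236
side 0.58 194 233 156 214
top [ 0.48184784 -0.01781641  0.91484776] [[443.86102975   0.         315.34429014]
 [  0.         443.86102975 239.94150534]
 [  0.           0.           1.        ]]
side [ 0.39822852 -0.59374367  0.80707212] [[557.61197129   0.         322.24909438]
 [  0.         557.61197129 254.41549129]
 [  0.           0.           1.        ]]
```

View pics/crop1.png

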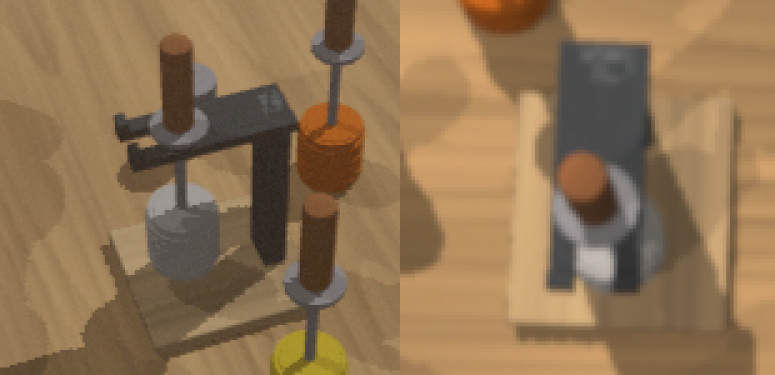

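View pics/crop2.png

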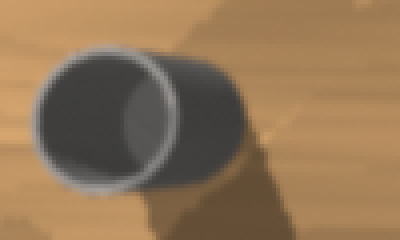

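```bash
python3 - <<'E'
from h import *
f=lambda x,y:((x-400)/3.75+230-.4,y/3.75+170-.4)
print('handle top',ray('top',f(584,177),.235),ray('side',(177/2.5+239.7,44/2.5+159.7),.235))
print('collar top',ray('top',f(597,208),.165),ray('side',(179/2.5+239.7,127/2.5+159.7),.165))
L=[ray('top',f(*p),z) for p,z in[((561,42),.16),((548,289),.165),((650,45),.16),((640,290),.165)]]
print(L)
a=(L[0]+L[2])/2;b=(L[1]+L[3])/2;d=(a-b)[:2];print(np.linalg.norm(d),np.degrees(np.arctan2(d[1],d[0])),'mouth',b)
# foot edges z=.012
F=[ray('top',f(*p),.012) for p in[(520,92),(510,323),(735,95),(731,328)]];print(np.round(F,4))
d=F[0]-F[1];print(np.degrees(np.arctan2(d[1],d[0])));d=F[2]-F[3];print(np.degrees(np.arctan2(d[1],d[0])));d=F[0]-F[2];print(np.degrees(np.arctan2(-d[0],d[1])))
print('cup',ray('top',(120+106/4-.4,265+120/4-.4),.105), ray('side',(213.5,169),.105))
E
```

```text
handle top [0.60756599 0.04745997 0.235     ] [0.60978801 0.04549935 0.235     ]
collar top [0.60623372 0.04780691 0.165     ] [0.60860806 0.04381874 0.165     ]
[array([0.68515613, 0.0673093 , 0.16      ]), array([0.56858988, 0.06898311, 0.165     ]), array([0.6844194 , 0.02577277, 0.16      ]), array([0.56889028, 0.02719319, 0.165     ])]
0.11605799592565166 -0.7638031803545319 mouth [0.56874008 0.04808815 0.165     ]
[[ 0.6961  0.1059  0.012 ]
 [ 0.5673  0.1068  0.012 ]
 [ 0.6965 -0.0135  0.012 ]
 [ 0.5667 -0.0137  0.012 ]]
-0.41535266182576885
0.07230955681901413
0.16251738599064344
cup [0.4838381  0.29662557 0.105     ] [0.48871748 0.2829458  0.105     ]
```

Crop1 confirms the white brush hanging in the bracket, with the lips at the left (robot) end. Brush and bracket measurements agree: brush axis is about (0.608, 0.046) and the slot runs along world x. The cup position differs between the cameras, so I will check it with the wrist camera on the way.

```bash
python3 -m creep '[[[0,0,-5,0,0,0,1],[-4,-2,-8,0,0,-4,1],[-8,-4,-8,0,0,-8,1],[-13,-6,-8,0,0,-12,1],[-18,-8,-8,0,0,-16,1],[-22,-10,-8,0,0,-20,1],[-26.7,-12.2,-8,0,0,-22.5,1],[-26.7,-12.2,-8,0,0,-22.5,1]]]'; python3 - <<'E'
from h import *
P=robot.camera_params('wrist');snap('wrist','w1');print(P)
for l in['cup','brush']:
  for r in robot.look_for('wrist',l):print(l,r['score'],world('wrist',r['centre'],P))
E
```

```text
time: 1.75
tool_pos: [0.4041, 0.2663, 0.3206]
tool_rot: [-3.14, 0.001, 3.136]
contact_force: [-0.4, 0.6, -0.0]
opening: 0.0917
{'camera_matrix': array([[371.64829954,   0.        , 325.45068936],
       [  0.        , 371.64829954, 242.00078031],
       [  0.        ,   0.        ,   1.        ]]), 'R': array([[ 0.00546731,  0.9999829 , -0.00207476],
       [ 0.9626112 , -0.00470103,  0.27084605],
       [ 0.27083166, -0.00347799, -0.96262044]]), 't': array([-0.26652944, -0.44391245,  0.35863147])}
cup 0.83 [0.49237983 0.29677993 0.06622685]
brush 0.22 [0.49279048 0.29818009 0.06737616]
```

View pics/w1.png

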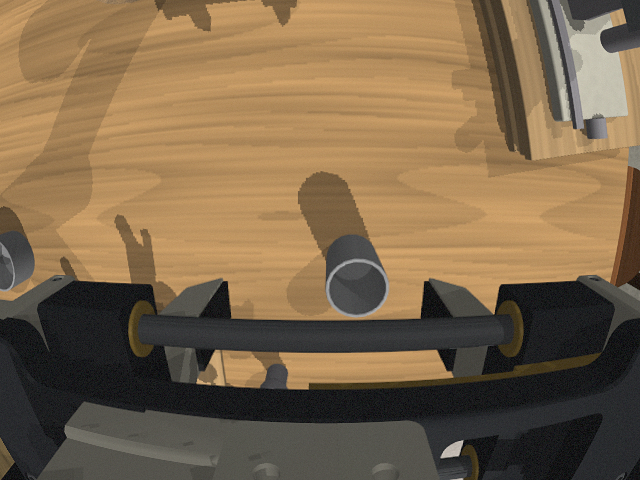

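The wrist picture shows the tall cup alone, rim centred at about (357,287). I compute its position with the fisheye model.

```bash
cat >> h.py <<'E'
def wray(u,z,P=None):
    P=P or robot.camera_params('wrist');R=np.array(P['R']);K=np.array(P['camera_matrix'])
    v=(np.array(u,float)-K[:2,2])/K[0,0];r=np.hypot(*v);d=R.T@np.r_[v/r*np.sin(r),np.cos(r)];o=-R.T@np.array(P['t'])
    return o+d*(z-o[2])/d[2]
E
python3 - <<'E'
from h import *
for u in[(327.5,287),(387,287),(357,260),(357,315)]:print(u,wray(u,.105))
t=robot.read_camera('top');s=robot.read_camera('side')
for X in[(.484,.2966),(.487,.290)]:
  for c,im in(('top',t),('side',s)):
    im=im.copy()
    for z in(.105,0):
      pts=[proj(c,[X[0]+.034*np.cos(a),X[1]+.034*np.sin(a),z]) for a in np.linspace(0,6.28,40)]
      cv2.polylines(im,[np.int32(np.array(pts)*16)],True,(255,0,0),1,cv2.LINE_AA,4)
    q=proj(c,[*X,.05]).astype(int)
    cv2.imwrite(f'pics/o_{c}_{X[1]}.png',cv2.resize(im[q[1]-40:q[1]+40,q[0]-40:q[0]+40],None,fx=4,fy=4)[:,:,::-1])
I=[cv2.imread(f'pics/o_{c}_{y}.png') for c in('top','side') for y in('0.2966','0.29')]
cv2.imwrite('pics/ov.png',cv2.resize(np.vstack([np.hstack(I[:2]),np.hstack(I[2:])]),(580,580)))
E
```

```text
(327.5, 287) [0.47817334 0.27083634 0.105     ]
(387, 287) [0.47876921 0.33373568 0.105     ]
(357, 260) [0.44844877 0.30103702 0.105     ]
(357, 315) [0.51135576 0.30276452 0.105     ]
```

View pics/ov.png

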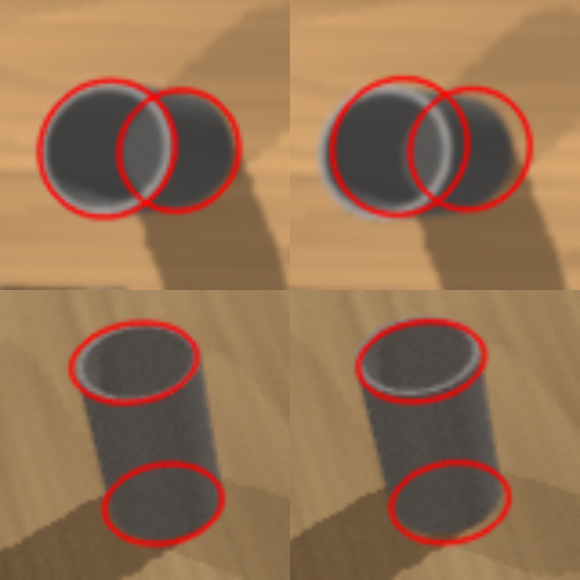

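The overlay at (0.484, 0.2966) fits both cameras, and the wrist gives (0.480, 0.302). I take the cup as (0.483, 0.298). Now to above the brush.

```bash
python3 -m creep '[[[-4,-4,0,0,0,0,1],[-8,-8,0,0,0,0,1],[-12,-12,0,0,0,0,1],[-16,-16,0,0,0,0,1],[-19,-20,0,0,0,0,1],[-20.5,-21.9,0,0,0,0,1],[-20.5,-21.9,0,0,0,0,1],[-20.5,-21.9,0,0,0,0,1]]]'; python3 - <<'E'
from h import *
snap('wrist','w2');print(robot.observe()['tool_pos'])
E
```

```text
time: 2.8
tool_pos: [0.6053, 0.0532, 0.3199]
tool_rot: [3.141, -0.002, -3.14]
contact_force: [-0.5, -0.1, 0.7]
opening: 0.0915
[0.60487424 0.05401018 0.32038268]
```

View pics/w2.png

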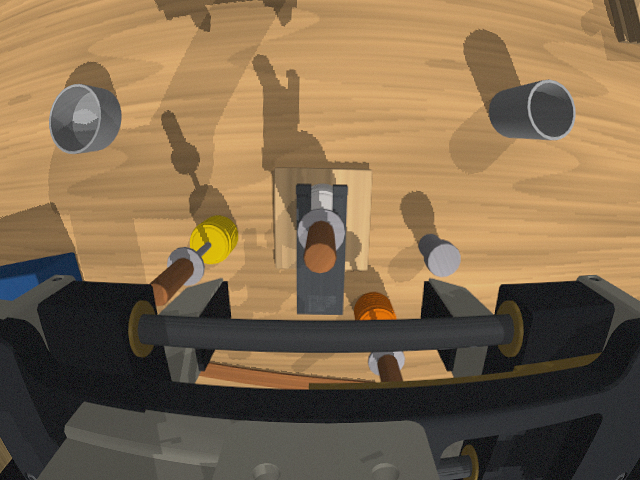

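Handle top is at (320,254), the fork's prong ends at (297,186) and (348,186), and its rear corners at (297,313) and (343,314).

```bash
python3 - <<'E'
from h import *
print(robot.observe()['tool_pos'],wray((320,254),.235),wray((321,234),.165))
L=[wray(u,z) for u,z in[((297,186),.167),((348,186),.167),((297,313),.16),((343,314),.16)]];print(np.round(L,4))
E
```

```text
[0.60487424 0.05401018 0.32038268] [0.60497376 0.04921129 0.235     ] [0.60951028 0.0490772  0.165     ]
[[0.5691 0.0298 0.167 ]
 [0.569  0.0708 0.167 ]
 [0.6852 0.027  0.16  ]
 [0.686  0.069  0.16  ]]
```

```bash
python3 -m creep '[[[-0.3,-0.6,0,0,0,0,1],[-0.3,-0.6,3,0,0,0,1],[-0.3,-0.6,6,0,0,0,1],[-0.3,-0.6,9,0,0,0,1],[-0.3,-0.6,11.5,0,0,0,1],[-0.3,-0.6,12.4,0,0,0,1],[-0.3,-0.6,12.4,0,0,0,1],[-0.3,-0.6,12.4,0,0,0,1]]]'; python3 - <<'E'
from h import *
snap('wrist','w3');snap('side','s3');print(robot.observe()['tool_pos'])
E
```

```text
time: 3.65
tool_pos: [0.6083, 0.0487, 0.1979]
tool_rot: [3.141, 0.001, -3.138]
contact_force: [0.4, 0.2, 0.5]
opening: 0.0921
[0.60853706 0.048376   0.19821293]
```

View pics/w3.png

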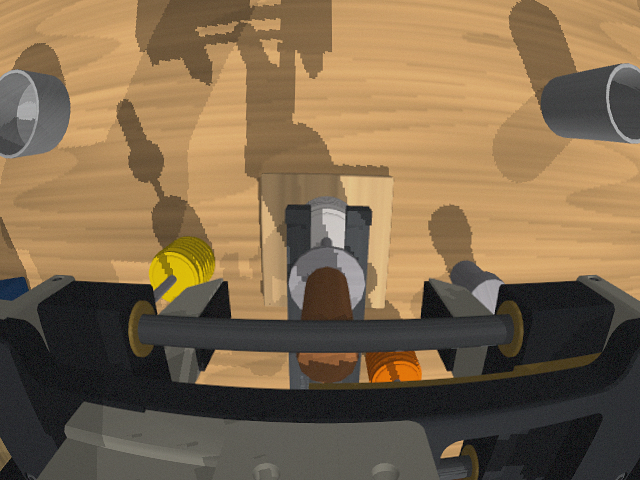

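View pics/s3.png

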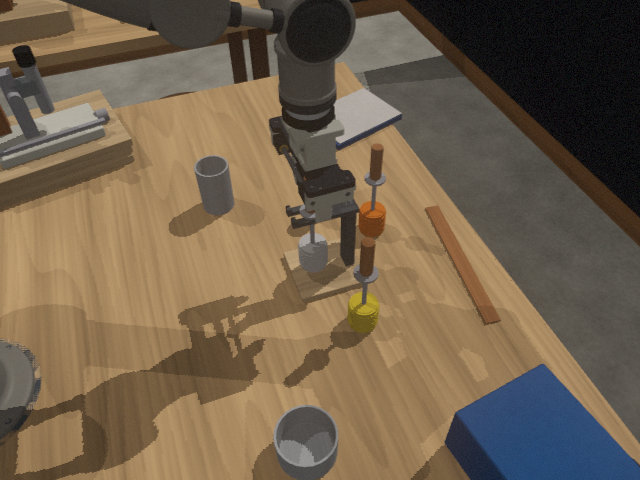

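The handle (326,320) sits midway between the fingers, just above the collar. I close the gripper.

```bash
python3 -m creep '[[[0,0,0,0,0,0,-1],[0,0,0,0,0,0,-1],[0,0,0,0,0,0,-1],[0,0,0,0,0,0,-1],[0,0,0,0,0,0,-1],[0,0,0,0,0,0,-1],[0,0,0,0,0,0,-1],[0,0,0,0,0,0,-1]]]' 35
```

```text
time: 4.55
tool_pos: [0.6085, 0.0484, 0.1982]
tool_rot: [3.141, 0.002, -3.138]
contact_force: [0.9, -0.5, 0.1]
opening: 0.0325
```

```bash
python3 -m creep '[[[0,0,0,0,0,0,-1],[0,0,-0.5,0,0,0,-1],[0,0,-1,0,0,0,-1],[0,0,-1.5,0,0,0,-1],[0,0,-2,0,0,0,-1],[0,0,-2,0,0,0,-1],[0,0,-2,0,0,0,-1]]]'; python3 - <<'E'
from h import *
im=snap('side','s4');snap('wrist','w4');cv2.imwrite('pics/s4c.png',cv2.resize(im[120:320,240:420],None,fx=2.5,fy=2.5)[:,:,::-1])
E
```

```text
time: 5.25
tool_pos: [0.6085, 0.0484, 0.2183]
tool_rot: [3.141, 0.002, -3.138]
contact_force: [0.3, -0.4, -1.2]
opening: 0.0215
```

View pics/s4c.png

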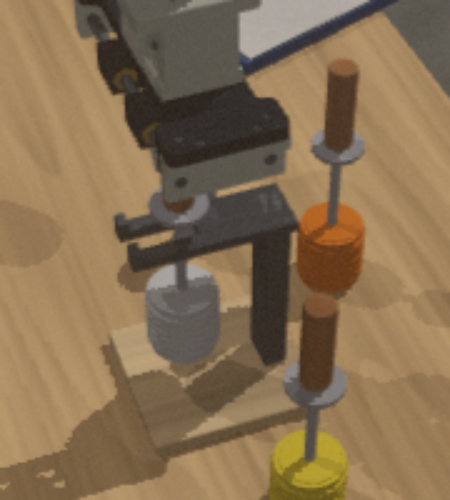

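View pics/w4.png

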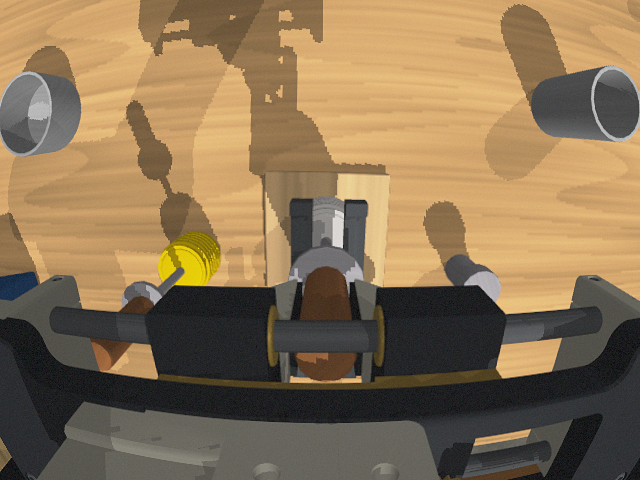

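The fingers were still at 32 mm when lifting began, so the grip may have come mid-lift. I measure the brush's actual height.

```bash
python3 - <<'E'
from h import *
for z in(.030,.040,.045,.05,.055):
    print(z,[ (proj('side',[.6085,.0484,z+h])-[240,120])*2.5 for h in(0,.055,.1325)])
a=cv2.imread('pics/s3.png')[120:320,240:420];b=cv2.imread('pics/s4.png')[120:320,240:420]
cv2.imwrite('pics/cmp.png',cv2.resize(np.hstack([a[70:160,40:100],b[70:160,40:100]]),None,fx=5,fy=5,interpolation=3))
E
```

```text
0.03 [array([180.72662853, 354.71408011]), array([178.83414847, 303.84879398]), array([175.88421015, 224.56158724])]
0.04 [array([180.39384439, 345.76964744]), array([178.4730515 , 294.14338066]), array([175.47665655, 213.60753227])]
0.045 [array([180.22562367, 341.24828148]), array([178.29043547, 289.23510348]), array([175.27039946, 208.06384065])]
0.05 [array([180.05616593, 336.6936672 ]), array([178.10641995, 284.28921146]), array([175.0624619 , 202.47498208])]
0.055 [array([179.88545746, 332.10543649]), array([177.92098879, 279.30527054]), array([174.85282325, 196.84040231])]
```

View pics/cmp.png

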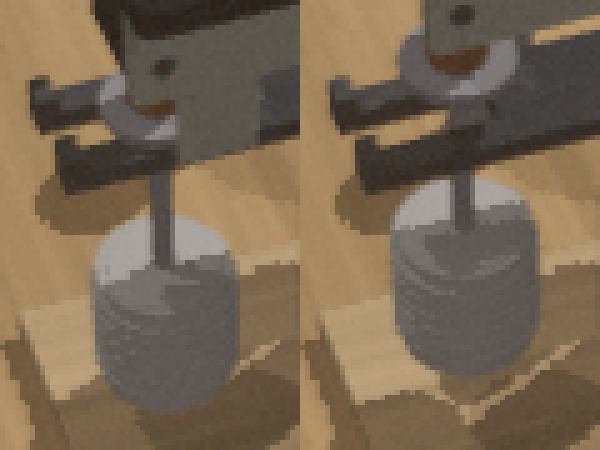

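The brush rose about 19 mm, so it is firmly gripped with its origin at TCP z − 0.168. Drawing it out along −x.

```bash
python3 -m creep '[[[1,0,0,0,0,0,-1],[2.5,0,0,0,0,0,-1],[4,0,0,0,0,0,-1],[5.5,0,0,0,0,0,-1],[7,0,0,0,0,0,-1],[8.5,0,0,0,0,0,-1],[9,0,0,0,0,0,-1],[9,0,0,0,0,0,-1]]]'; python3 - <<'E'
from h import *
im=snap('side','s5');cv2.imwrite('pics/s5c.png',cv2.resize(im[120:320,180:400],None,fx=2.5,fy=2.5)[:,:,::-1])
E
```

```text
time: 6.15
tool_pos: [0.5181, 0.0481, 0.218]
tool_rot: [3.141, 0.002, -3.139]
contact_force: [-0.5, -0.7, -1.1]
opening: 0.0218
```

View pics/s5c.png

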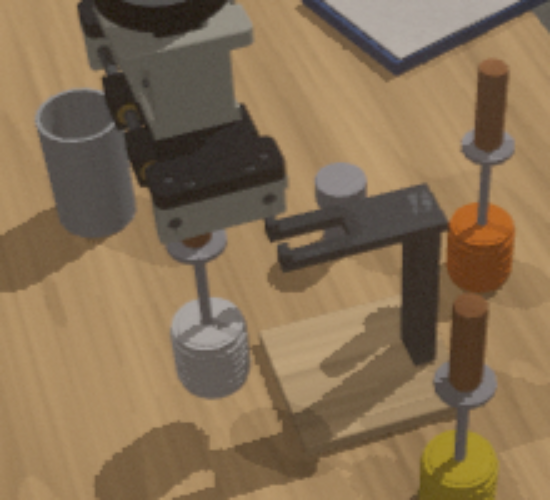

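The brush is clear of the bracket. Lifting and carrying it over the cup.

```bash
python3 -m creep '[[[0,0,-4,0,0,0,-1],[0,0,-8,0,0,0,-1],[1,3,-10,0,0,0,-1],[1.5,6.5,-10,0,0,0,-1],[2,10,-10,0,0,0,-1],[2.5,13.5,-10,0,0,0,-1],[3,17,-10,0,0,0,-1],[3.4,20,-10,0,0,0,-1]]]';python3 -m creep '[[[0,2,0,0,0,0,-1],[0,4,0,0,0,0,-1],[0,5,0,0,0,0,-1],[0,5,0,0,0,0,-1],[0,5,0,0,0,0,-1]]]'; python3 - <<'E'
from h import *
snap('side','s6');snap('wrist','w6');snap('top','t6')
E
```

```text
time: 7.0
tool_pos: [0.4841, 0.2498, 0.318]
tool_rot: [3.14, 0.003, -3.138]
contact_force: [-0.4, -0.2, -1.5]
opening: 0.0216
time: 7.5
tool_pos: [0.4842, 0.2993, 0.3178]
tool_rot: [3.141, 0.002, -3.138]
contact_force: [0.6, 0.7, -1.5]
opening: 0.0212
```

View pics/s6.png

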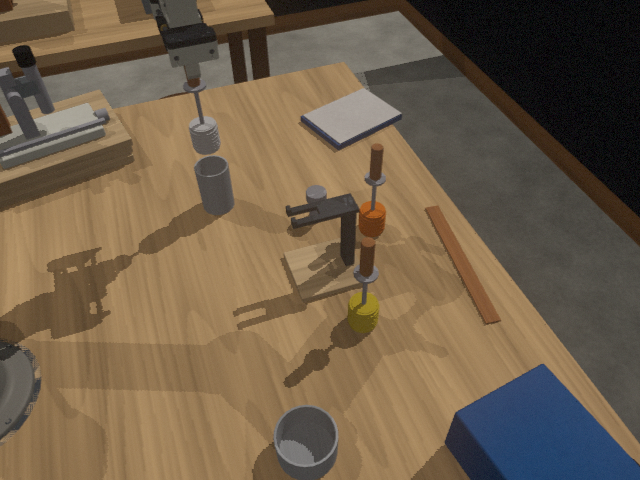

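View pics/w6.png

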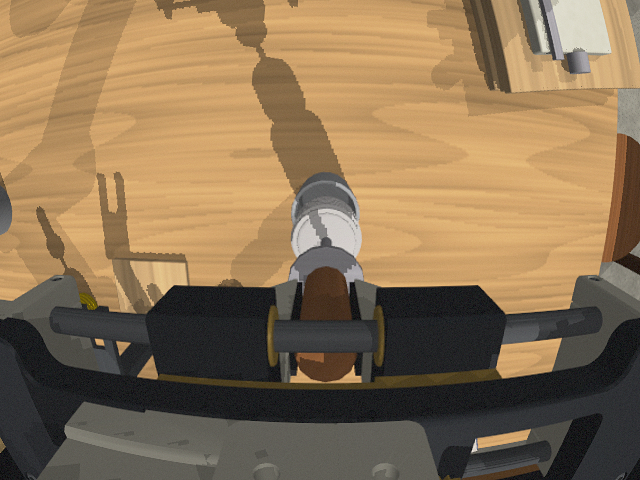

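View pics/t6.png

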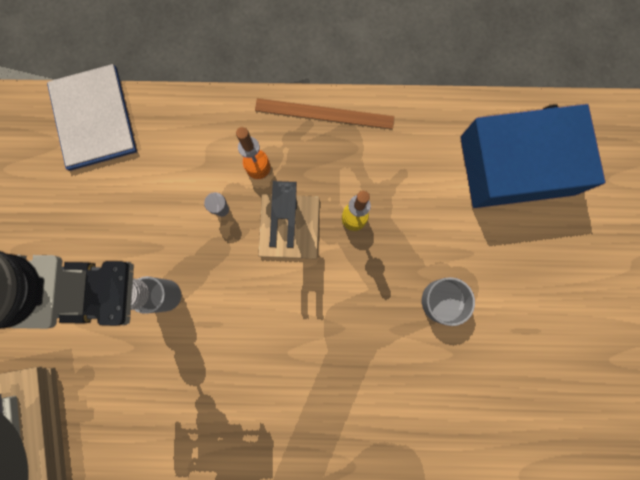

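```bash
python3 - <<'E'
from h import *
im=cv2.imread('pics/s6.png')
X=np.array([.4842,.2993,.3178-.168])
for c,n in(('side','s6'),):
  for z,r in((0,.0265),(.055,.0265),(.1325,.02)):
    pts=[proj(c,X+[r*np.cos(a),r*np.sin(a),z]) for a in np.linspace(0,6.28,40)]
    cv2.polylines(im,[np.int32(np.array(pts)*16)],True,(0,0,255),1,cv2.LINE_AA,4)
cv2.imwrite('pics/o6.png',cv2.resize(im[70:220,150:270],None,fx=4,fy=4))
E
```

```text
(no output)
```

View pics/o6.png

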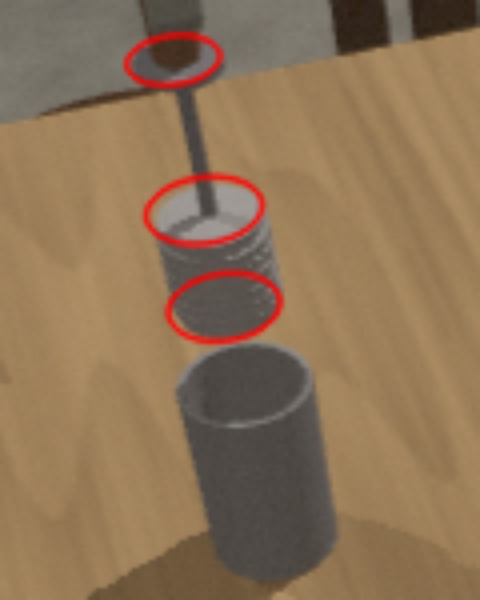

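The model overlay matches the brush, which is upright and about 1 mm right in +x. Descending into the cup in two stages, checking force.

```bash
python3 -m creep '[[[0.15,-0.1,1,0,0,0,-1],[0.15,-0.1,2.5,0,0,0,-1],[0.15,-0.1,4,0,0,0,-1],[0.15,-0.1,5.5,0,0,0,-1],[0.15,-0.1,6.5,0,0,0,-1],[0.15,-0.1,7,0,0,0,-1],[0.15,-0.1,7,0,0,0,-1]]]'; python3 - <<'E'
from h import *
im=snap('side','s7');im2=snap('wrist','w7')
cv2.imwrite('pics/c7.png',np.hstack([cv2.resize(im[100:240,150:270],(342,400)),cv2.resize(im2[150:350,220:430],(420,400))])[:,:,::-1])
E
```

```text
time: 8.35
tool_pos: [0.4828, 0.2977, 0.2476]
tool_rot: [3.141, 0.002, -3.14]
contact_force: [0.1, -0.1, -1.2]
opening: 0.0217
```

View pics/c7.png

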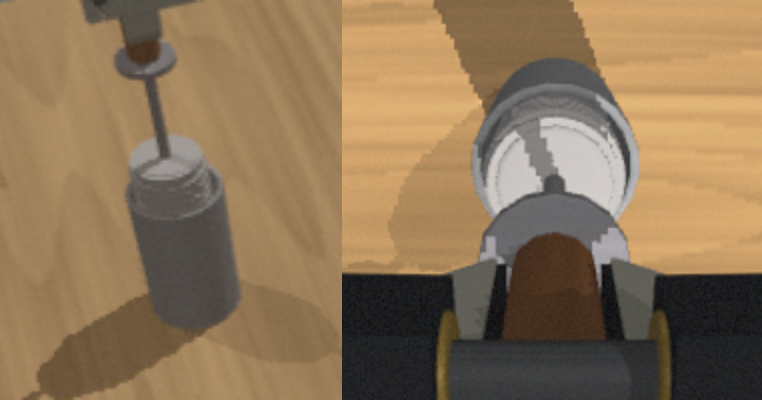

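The brush is inside the cup with even gaps and no force. First stroke down.

```bash
python3 -m creep '[[[0,0,1.5,0,0,0,-1],[0,0,3,0,0,0,-1],[0,0,4.5,0,0,0,-1],[0,0,6,0,0,0,-1],[0,0,6.9,0,0,0,-1],[0,0,6.9,0,0,0,-1],[0,0,6.9,0,0,0,-1],[0,0,6.9,0,0,0,-1]]]'; python3 - <<'E'
from h import *
im=snap('side','s8');im2=snap('wrist','w8')
cv2.imwrite('pics/c8.png',np.hstack([cv2.resize(im[100:240,150:270],(342,400)),cv2.resize(im2[150:350,220:430],(420,400))])[:,:,::-1])
E
```

```text
time: 9.25
tool_pos: [0.484, 0.2984, 0.1807]
tool_rot: [3.139, 0.005, -3.139]
contact_force: [0.3, -0.4, -1.0]
opening: 0.0216
```

View pics/c8.png

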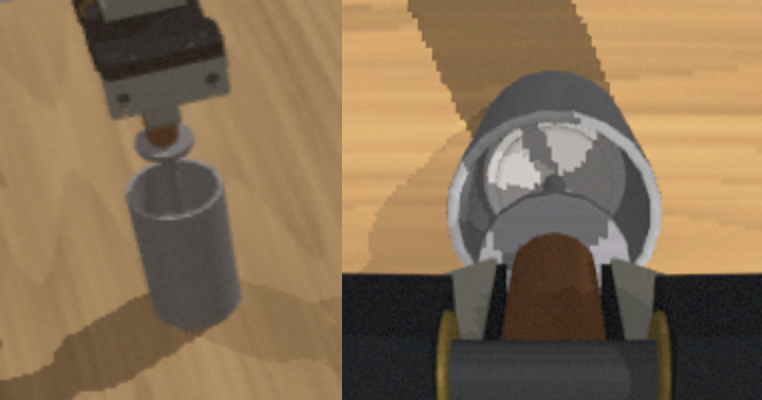

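No contact force, and the bristle end is at about 12.5 mm in the cup frame. I go 4 mm lower for margin, then draw up.

```bash
python3 -m creep '[[[0.1,0,0.3,0,0,0,-1],[0.1,0,0.4,0,0,0,-1],[0.1,0,0.4,0,0,0,-1],[0.1,0,0.4,0,0,0,-1]]]'; python3 -m creep '[[[0,0,-1,0,0,0,-1],[0,0,-2.5,0,0,0,-1],[0,0,-4,0,0,0,-1],[0,0,-5,0,0,0,-1],[0,0,-5.4,0,0,0,-1],[0,0,-5.4,0,0,0,-1],[0,0,-5.4,0,0,0,-1],[0,0,-5.4,0,0,0,-1]]]';  python3 - <<'E'
from h import *
im=snap('side','s9');im2=snap('wrist','w9')
cv2.imwrite('pics/c9.png',np.hstack([cv2.resize(im[100:240,150:270],(342,400)),cv2.resize(im2[150:350,220:430],(420,400))])[:,:,::-1])
E
```

```text
time: 9.75
tool_pos: [0.4828, 0.2983, 0.1765]
tool_rot: [3.14, 0.005, -3.139]
contact_force: [-0.4, 0.8, -0.6]
opening: 0.0214
time: 10.55
tool_pos: [0.4822, 0.298, 0.2297]
tool_rot: [3.14, 0.004, -3.139]
contact_force: [0.5, 0.1, -0.5]
opening: 0.0216
```

View pics/c9.png

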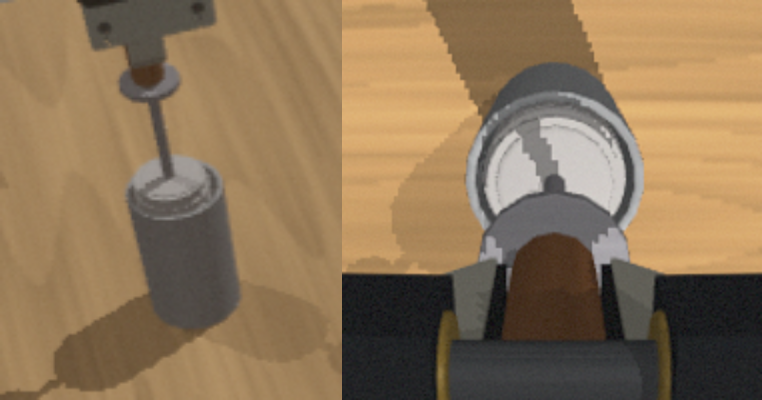

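The bristle top shows just above the rim and the cup has not moved. Second stroke, and one more for margin.

```bash
D='x'; python3 -m creep '[[[0,0,1.5,0,0,0,-1],[0,0,3,0,0,0,-1],[0,0,4.5,0,0,0,-1],[0,0,5.3,0,0,0,-1],[0,0,5.3,0,0,0,-1],[0,0,5.3,0,0,0,-1],[0,0,5.3,0,0,0,-1],[0,0,5.3,0,0,0,-1]]]'; python3 -m creep '[[[0,0,-1,0,0,0,-1],[0,0,-2.5,0,0,0,-1],[0,0,-4,0,0,0,-1],[0,0,-5,0,0,0,-1],[0,0,-5.4,0,0,0,-1],[0,0,-5.4,0,0,0,-1],[0,0,-5.4,0,0,0,-1],[0,0,-5.4,0,0,0,-1]]]'
python3 -m creep '[[[0,0,1.5,0,0,0,-1],[0,0,3,0,0,0,-1],[0,0,4.5,0,0,0,-1],[0,0,5.5,0,0,0,-1],[0,0,5.5,0,0,0,-1],[0,0,5.5,0,0,0,-1],[0,0,5.5,0,0,0,-1],[0,0,5.5,0,0,0,-1]]]'; python3 -m creep '[[[0,0,-1,0,0,0,-1],[0,0,-2.5,0,0,0,-1],[0,0,-4,0,0,0,-1],[0,0,-5,0,0,0,-1],[0,0,-5.6,0,0,0,-1],[0,0,-5.6,0,0,0,-1],[0,0,-5.6,0,0,0,-1],[0,0,-5.6,0,0,0,-1]]]'
```

```text
time: 11.45
tool_pos: [0.4829, 0.2983, 0.1776]
tool_rot: [3.139, 0.005, -3.139]
contact_force: [-0.5, -0.4, -0.9]
opening: 0.0216
time: 12.25
tool_pos: [0.4823, 0.298, 0.2309]
tool_rot: [3.14, 0.004, -3.139]
contact_force: [-0.1, -0.5, -1.0]
opening: 0.0212
time: 13.05
tool_pos: [0.4827, 0.2982, 0.1764]
tool_rot: [3.14, 0.005, -3.139]
contact_force: [0.1, 0.6, -1.1]
opening: 0.0218
time: 13.85
tool_pos: [0.4822, 0.298, 0.2317]
tool_rot: [3.14, 0.003, -3.139]
contact_force: [0.1, 0.0, -1.1]
opening: 0.0213
```

Up and back to in front of the bracket.

```bash
python3 -m creep '[[[0,0,-3,0,0,0,-1],[0,0,-6,0,0,0,-1],[0,0,-8.7,0,0,0,-1],[0,0,-8.7,0,0,0,-1],[-0.5,-3.5,-8.7,0,0,0,-1],[-1,-7,-8.7,0,0,0,-1],[-1.6,-11,-8.7,0,0,0,-1],[-2.2,-15,-8.7,0,0,0,-1]]]'; python3 -m creep '[[[-0.5,-4,0,0,0,0,-1],[-1,-8,0,0,0,0,-1],[-1.4,-10,0,0,0,0,-1],[-1.4,-10,0,0,0,0,-1],[-1.4,-10,0,0,0,0,-1]]]'; python3 - <<'E'
from h import *
snap('top','t10');snap('side','s10')
for r in robot.masks_of('top','cup')+robot.masks_of('side','cup'):
    ys,xs=np.where(r['mask']);print(r['score'],xs.min(),xs.max(),ys.min(),ys.max())
E
```

```text
time: 14.65
tool_pos: [0.5037, 0.1466, 0.3168]
tool_rot: [3.141, 0.001, -3.139]
contact_force: [0.5, -0.2, -1.2]
opening: 0.0213
time: 15.15
tool_pos: [0.5176, 0.0467, 0.3154]
tool_rot: [3.14, -0.001, -3.14]
contact_force: [-0.3, 0.5, -2.1]
opening: 0.0212
0.6 159 175 301 310
0.56 194 234 155 214
```

View pics/s10.png

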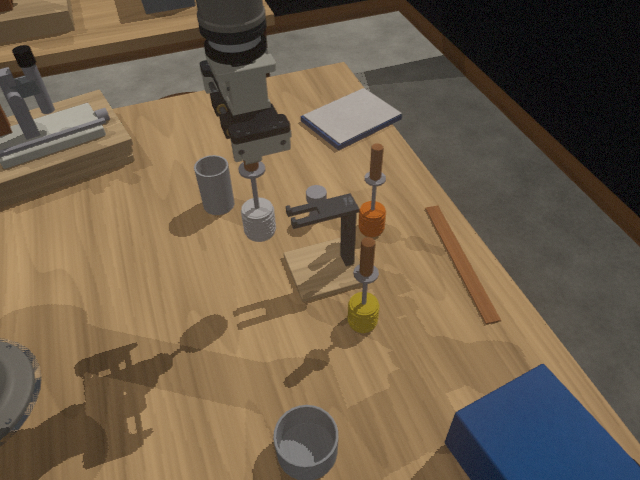

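The cup at (214,185) has not moved. Lowering to entry height (TCP 0.218, collar 20 mm above the fork).

```bash
python3 -m creep '[[[0,0.15,3,0,0,0,-1],[0,0.15,6,0,0,0,-1],[0,0.15,9,0,0,0,-1],[0,0.15,9.7,0,0,0,-1],[0,0.15,9.7,0,0,0,-1],[0,0.15,9.7,0,0,0,-1]]]'; python3 - <<'E'
from h import *
im=snap('side','s11');im2=snap('wrist','w11')
cv2.imwrite('pics/c11.png',np.hstack([cv2.resize(im[150:330,210:370],(356,400)),cv2.resize(im2[150:350,220:430],(420,400))])[:,:,::-1])
E
```

```text
time: 15.95
tool_pos: [0.5185, 0.0497, 0.2208]
tool_rot: [3.14, 0.003, -3.136]
contact_force: [-0.3, -0.2, -0.9]
opening: 0.0214
```

View pics/c11.png

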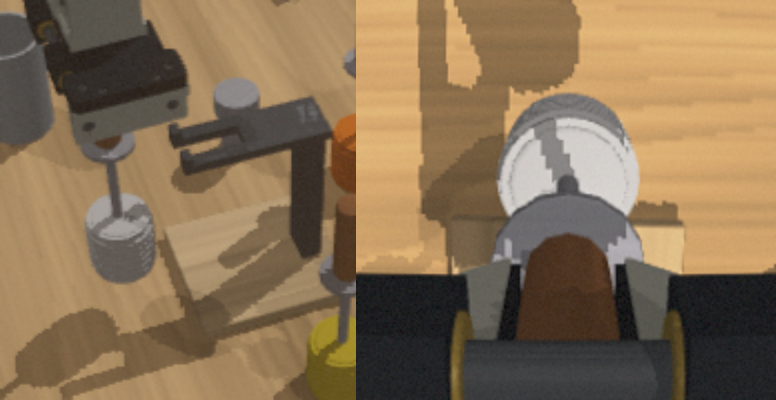

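```bash
python3 -m creep '[[[-1,-0.15,0.2,0,0,0,-1],[-2.5,-0.15,0.2,0,0,0,-1],[-4,-0.15,0.2,0,0,0,-1],[-5.5,-0.15,0.2,0,0,0,-1],[-7,-0.15,0.2,0,0,0,-1],[-8.5,-0.15,0.2,0,0,0,-1],[-9,-0.15,0.2,0,0,0,-1],[-9,-0.15,0.2,0,0,0,-1]]]'; python3 - <<'E'
from h import *
im=snap('side','s12');im2=snap('wrist','w12')
cv2.imwrite('pics/c12.png',np.hstack([cv2.resize(im[150:330,230:390],(356,400)),cv2.resize(im2[150:350,220:430],(420,400))])[:,:,::-1])
E
```

```text
time: 16.85
tool_pos: [0.6094, 0.0483, 0.2193]
tool_rot: [3.141, 0.004, -3.137]
contact_force: [-0.5, -0.7, -2.3]
opening: 0.0216
```

View pics/c12.png

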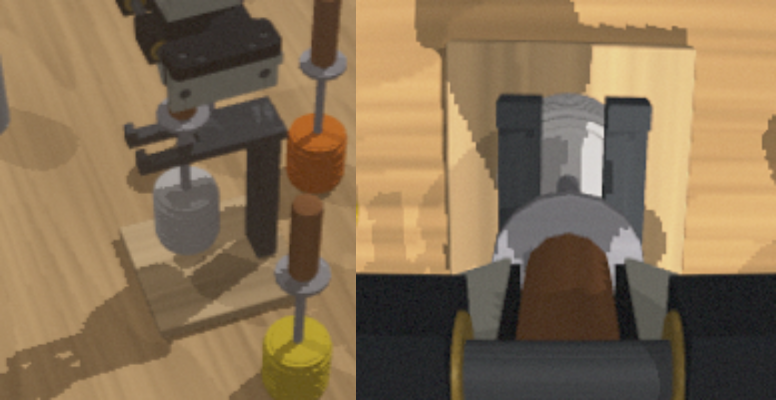

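The stem is centred in the slot. Lowering onto the fork.

```bash
python3 -m creep '[[[0.1,0,0.5,0,0,0,-1],[0.1,0,1,0,0,0,-1],[0.1,0,1.5,0,0,0,-1],[0.1,0,1.8,0,0,0,-1],[0.1,0,2.0,0,0,0,-1],[0.1,0,2.0,0,0,0,-1],[0.1,0,2.0,0,0,0,-1]]]'; python3 - <<'E'
from h import *
im=snap('side','s13');im2=snap('wrist','w13')
cv2.imwrite('pics/c13.png',np.hstack([cv2.resize(im[150:330,230:390],(356,400)),cv2.resize(im2[150:350,220:430],(420,400))])[:,:,::-1])
E
```

```text
time: 17.65
tool_pos: [0.6075, 0.0484, 0.1995]
tool_rot: [3.141, 0.003, -3.137]
contact_force: [-0.1, 0.1, -2.8]
opening: 0.0216
```

View pics/c13.png

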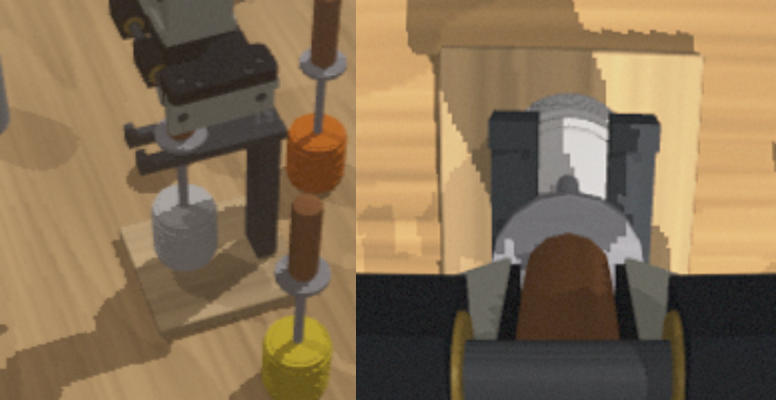

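One or two millimetres to go. I ease down until it seats.

```bash
python3 -m creep '[[[-0.05,0,0.05,0,0,0,-1],[-0.05,0,0.1,0,0,0,-1],[-0.05,0,0.1,0,0,0,-1],[-0.05,0,0.1,0,0,0,-1]]]'; python3 -m creep '[[[0,0,0.05,0,0,0,-1],[0,0,0.1,0,0,0,-1],[0,0,0.1,0,0,0,-1]]]'
```

```text
time: 18.15
tool_pos: [0.6081, 0.0484, 0.1986]
tool_rot: [3.141, 0.004, -3.137]
contact_force: [0.2, 0.3, -1.2]
opening: 0.0213
time: 18.45
tool_pos: [0.6082, 0.0485, 0.1982]
tool_rot: [3.141, 0.004, -3.137]
contact_force: [-1.3, 0.8, 4.1]
opening: 0.0215
```

Contact is +4 N, so the brush is seated. Opening gradually.

```bash
python3 -m creep '[[[0,0,0,0,0,0,-0.45],[0,0,0,0,0,0,-0.4],[0,0,0,0,0,0,-0.2],[0,0,0,0,0,0,0.2],[0,0,0,0,0,0,0.6],[0,0,0,0,0,0,1],[0,0,0,0,0,0,1],[0,0,0,0,0,0,1]]]'; python3 -m creep '[[[0,0,0,0,0,0,1],[0,0,0,0,0,0,1],[0,0,0,0,0,0,1]]]';python3 - <<'E'
from h import *
im=snap('side','s14');im2=snap('wrist','w14')
cv2.imwrite('pics/c14.png',np.hstack([cv2.resize(im[150:330,230:390],(356,400)),cv2.resize(im2[150:400,220:430],(336,400))])[:,:,::-1])
E
```

```text
time: 19.25
tool_pos: [0.6082, 0.0485, 0.1982]
tool_rot: [3.141, 0.004, -3.137]
contact_force: [-0.1, 0.1, 0.0]
opening: 0.0708
time: 19.55
tool_pos: [0.6082, 0.0484, 0.1982]
tool_rot: [3.141, 0.004, -3.137]
contact_force: [-0.8, -0.7, 0.5]
opening: 0.0909
```

View pics/c14.png

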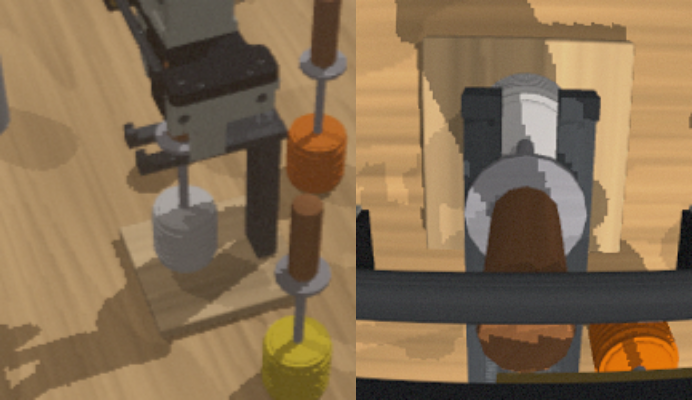

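Released and clear on both sides. Rising straight up, then moving aside to look.

```bash
python3 -m creep '[[[0,0,-2,0,0,0,1],[0,0,-4,0,0,0,1],[0,0,-7,0,0,0,1],[0,0,-10,0,0,0,1],[0,0,-13,0,0,0,1],[3,0,-15,0,0,0,1],[7,0,-15,0,0,0,1],[11,0,-15,0,0,0,1]]]'; python3 -m creep '[[[3,0,0,0,0,0,1],[6,0,0,0,0,0,1],[6,0,0,0,0,0,1],[6,0,0,0,0,0,1]]]'; python3 - <<'E'
from h import *
im=snap('side','s15');t=snap('top','t15')
a=cv2.resize(im[160:310,240:400],None,fx=2.5,fy=2.5,interpolation=3)
b=cv2.resize(t[170:270,230:330],None,fx=3.75,fy=3.75,interpolation=3)
cv2.imwrite('pics/c15.png',np.hstack([a,b])[:,:,::-1])
s0=cv2.imread('pics/side0.png').astype(int);d=abs(s0[:,:,::-1]-im.astype(int)).max(2)
print('cup diff',d[150:220,190:240].mean(),'brush diff',d[170:275,296:330].mean())
print(robot.observe()['time'])
E
```

```text
time: 20.45
tool_pos: [0.4965, 0.0477, 0.348]
tool_rot: [3.141, 0.005, -3.137]
contact_force: [-0.1, 0.6, -0.3]
opening: 0.0919
time: 20.85
tool_pos: [0.4366, 0.0474, 0.3483]
tool_rot: [3.141, 0.007, -3.137]
contact_force: [0.6, 0.0, 0.5]
opening: 0.0922
cup diff 9.665714285714285 brush diff 4.738655462184874
20.95
```

View pics/c15.png

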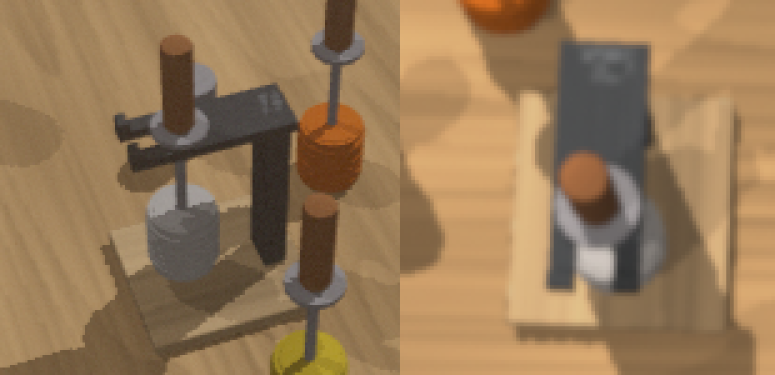

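View pics/s15.png

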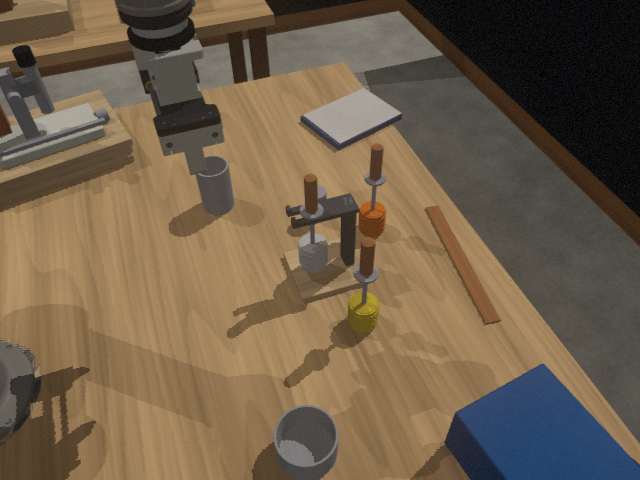

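The brush hangs just as in the first crop, and the cup (215,186), low cup and eyepiece are in their original places. The gripper is clear of everything. Handing in.

```bash
python3 -c "
from cell import robot
print(robot.hand_in())"
```

```text
the job is handed in; nothing more can be done
None
```

I took the white brush off its bracket and scrubbed the tall cup with three full strokes, one more than required. I then hung the brush back on its seat, let go, moved the arm clear and handed in at about 21 s. No verdict was reported.

- **Strokes:** The bristle end went down to about 8–10 mm in the cup frame, 3–5 mm above the inner floor. It came up to about 62 mm each time, bringing the top of the bristles to just above the rim. These heights come from the TCP pose and the measured brush offset, accurate to a few mm.
- **Brush:** In the final pictures it hangs upright in the slot as in the first ones. Lowering it gave about 4 N of contact, so the collar was on the fork when I released.
- **Other objects:** The tall cup, low cup and eyepiece show no visible shift. The gripper partly covers the tall cup in the last side view.
- **Disagreements:**
  - My first side-camera estimate of the cup was about 14 mm off the top camera's. Overlays in both cameras then confirmed the top camera's estimate; a wrist estimate was within 7 mm of it.
  - The first lift began before the fingers had fully closed. Measuring the brush showed it had risen the full 2 cm anyway.

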